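Close the vial carousel with its keyed cover

TASK

Take the grey cover by its grip fin from the sloping rest and close the vial carousel with it: set it on the metal collar, turn it there without forcing until its key drops into the collar's notch, and leave it fully home and flush, released. Do not disturb the bottle, the jar or the vial rack.

Things in the scene. Friction and masses are not known exactly. Their poses are not given: they have to be found in the camera images.
- cover: Loose round grey plastic cover, about 0.28 kg. Origin: centre of its plate's underside, which lies on the collar when home; z is its axis, out of the top. Plate: 124 mm diameter, z 0 to 6 mm. Below it a centring spigot, 96 mm diameter, down to z -16 mm. At the start it lies on the rest, its z leaning 35 degrees from vertical, its x pointing up the slope.
- fin (a point): Middle of the cover's grip fin (28 mm above the cover's origin, on its axis; axes as the cover's). The fin is 60 mm long along x, 14 mm thick along y, and stands from z 6 to 50 mm of the cover.
- key (a point): Middle of the cover's ONE key (axes as the cover's; 52.5 mm from the cover's axis towards its +y). The key is a block 12 mm wide along x that sticks out from the spigot to 59 mm from the axis, under the plate, down to z -10 mm of the cover.
- rest: Fixed sloping rest: white board 150 x 140 mm on a base 160 x 150 mm, 120 mm high at the back. Origin: centre of the base's underside; z up. The board rises towards its +x at 35 degrees; two steel pegs, 26 mm long, at the low edge stop the cover's rim. Stands turned up to 0.22 rad from world x.
- carousel: Fixed vial carousel: white plinth 190 x 170 x 40 mm, on it a black drum, 144 mm diameter, topped by a metal collar. Origin: centre of the plinth's underside; z up. The collar's ONE notch lies anywhere within 0.6 rad (35 degrees) either side of the carousel's +y; its angle is not measured: see it from above, or feel for it. A stiff brake holds the collar still in the search.
- collar_centre (a point): Centre of the collar's top face, 110 mm above the carousel's origin, carousel's axes. Collar: bore 101 mm, outside 134 mm, 14 mm high; notch 16.5 mm wide, through the full wall and height. Off the notch the key rides on the collar and holds the plate 10 mm up, the spigot already centred (2.5 mm play); within about 0.03 rad of the notch the cover can sink these 10 mm.
- solvent: Bystander: loose amber bottle, 68 mm diameter, 150 mm tall, origin at the centre of its foot.
- vial_rack: Bystander: loose black block with holes, 70 x 150 x 35 mm, origin at the centre of its underside.
- jar: Bystander: loose white jar with a black cap, 60 mm diameter, 70 mm tall, origin at the centre of its foot.
Mind the look-alikes: they are no part of the job. Leave any purple or yellow look-alike of the rest alone.

How it is judged:
On the way:
1. the cover is lifted off the sloping rest (distance of cover from where it was at the start of the episode above 0.05 m and contact force between cover and rest below 0.05 N and contact force between cover and the fingers above 0.5 N), for 0.2 s.
At the end, for the whole second after the job is handed in: The cover is released, at rest, level within 2 degrees, its plate from 3 mm below to 2 mm above the collar's top (so the key is in the notch), its axis within 4 mm of the carousel's; bottle, jar and vial rack upright and within 30 mm of where they were (horizontal distance between cover and collar_centre below 0.004 m and z of cover in the frame of collar_centre between -0.003 and 0.002 m and angle between cover's own z axis and vertical below 0.035 rad and linear speed of cover below 0.01 m/s and distance of each of solvent, vial_rack, jar from where it was at the start of the episode below 0.03 m and angle between each of solvent, vial_rack, jar's own z axis and vertical below 0.15 rad); the robot touches nothing.
It fails at once if the cover is forced or dropped on the carousel (more than 60 N between them) (contact force between cover and carousel above 60 N).
It fails at once if a bystander is pushed over 30 mm or knocked over (not (distance of solvent from where it was at the start of the episode below 0.03 m and angle between solvent's own z axis and vertical below 0.15 rad) or not (distance of vial_rack from where it was at the start of the episode below 0.03 m and angle between vial_rack's own z axis and vertical below 0.15 rad) or not (distance of jar from where it was at the start of the episode below 0.03 m and angle between jar's own z axis and vertical below 0.15 rad)).
It also fails if it takes over 58 s, if anything falls off the work surface, if the arm or the gripper's body presses on something with over 40 N, if the wrist force passes 120 N, or if a joint passes its speed limit or range.

ROBOT

A 6-joint arm with a two-finger parallel gripper is mounted at the origin on the work surface. World frame = base frame: x ahead of the robot, y to its left, z up, the work surface at z = 0. Lengths are in m, angles in rad, forces in N, time in s.
With the tool pointing down it reaches from about 0.35 to 0.925 m from the base axis. Payload 6.4 kg.
Tool frame: the origin (TCP) lies between the finger pads; the fingertips stand 17 mm ahead of it and the grasp point (between the pads) lies 2 mm behind it; z points along the fingers, y is the line along which they close (so a half turn about z gives the same grasp; the last joint's range is limited). The gripper opens to 94 mm and grips with 3 to 60 N. Pads are 16 mm wide; open, the fingers measure 119 mm over their backs; the gripper's body (75 mm by 177 mm) begins 78 mm behind the grasp point.
Start: joints at [1.07, 0.245, 1.558, -0, 1.339, -0.174], TCP at [0.209, 0.616, 0.222] pointing down, gripper open.
Joint ranges: [-3.13, 3.13], [-1.02, 2.26], [0.13, 2.54], [-0.95, 4.09], [0.21, 2.88], [-2.74, 2.74]. Speed limits (rad/s): [2.57, 2.57, 3.14, 3.14, 3.14, 3.14].

INTERFACE

Orientations are given as a 3x3 rotation matrix whose columns are the frame's x, y, z axes.
In Python, from cell import telemetry, cams, r gives the robot as it stands.
- The arm moves only by the shell command python3 -m inch 'ROWS' [FORCE]. ROWS is JSON, a list that holds one entry, the list of rows, each a list of 7 numbers: the closure, from -1 (fully open) to 1 (shut), so that 0 is half open, then the shift along the world's x, y, z in cm, then the turn, a rotation vector about the world's x, y, z in rad. In form: [[[fingers, x, y, z, ax, ay, az], ...]]. A call has 1 to 10 rows; each row is the pose to reach, as a shift and turn from the pose commanded when the call began; what a row does not reach only later rows make up. A row lasts 1/12 s, in which the tool goes at most 41.7 mm and 7.16 degrees, less where a joint would pass 70% of its speed; a pose out of reach is approached as far as the arm can. A call with a gripper value outside its range is refused whole. The fingers move at their own pace and stop on an object; FORCE is the grip in N (left out, the last holds). Time passes only in rows, so rows that repeat a pose let the fingers close. It gives the time, the measured TCP pose, the force, the opening and the grip force at its end, in the units of the state.
- telemetry.sense(): the state, without advancing time (a new reading comes with each control period).
- cams.grab_frame(name): name is "side" or "top"; returns the picture (384x512x3 uint8, red, green, blue); there is no depth.
- cams.camera_params(name): a dict with "fx", "fy", "cx", "cy" (pixels), "extrinsics" (4x4, takes a point from camera to world coordinates). Camera axes: x right, y down, z forward; pixel columns grow to the right and rows downward; lengths in m; the calibration is good to about 2 mm. A picture is of the moment at which its call begins. camera_params takes no time and is no camera call.
- r.close_job(): hands the job in; it is judged then, once.
The state is a dict: "t": time; "qpos": joint angles; "joint_vel": joint speeds; "joint_efforts": joint torques, N m; "position": TCP position; "tcp_rot": TCP orientation; "ft_force": force on the tool from outside, world axes, zero at the start; "wrist_torque": the same for the moment, N m; "finger_gap": opening from 0.0 (shut) to 1.0 (fully open); "grip_force": force on a finger pad.
Only numpy, scipy, OpenCV 4.12 (cv2) and the standard library are available. Lean on these libraries where they do the work, as an engineer would, in place of code of your own. Each camera call takes 0.05 s, during which the arm holds its last target. There are 200 camera calls.

## Working session

There is one attempt and no reset: what is moved stays moved. The work goes in short steps, Python scripts to look and compute and a shell command to move; the robot and the scene stay as the last step left them, time stands still between calls to the robot, and variables do not carry over. Pictures are saved under pics/ and viewed, at most 13 in all, crops included, and the job is handed in when it is done.

```bash
mkdir -p pics; ls
python3 - <<'E'
from cell import telemetry,cams,r
import cv2,numpy as np
for n in("top","side"):
    im=cams.grab_frame(n); cv2.imwrite(f"pics/{n}0.png",im[:,:,::-1]); p=cams.camera_params(n); print(n,p["fx"],p["cx"],p["cy"],np.round(p["extrinsics"],3).tolist())
s=telemetry.sense();print(s["t"],s["position"],np.round(s["tcp_rot"],3).tolist(),s["ft_force"])
E
```

```text
pics
top 358.2371130915376 247.95624899669014 193.49105726461434 [[0.017, -0.998, 0.057, 0.463], [-1.0, -0.016, 0.016, -0.036], [-0.015, -0.057, -0.998, 1.218], [0.0, 0.0, 0.0, 1.0]]
side 386.3812630568737 248.23512270787748 193.39186070692676 [[0.983, -0.147, 0.11, 0.435], [-0.183, -0.739, 0.648, -0.798], [-0.014, -0.657, -0.754, 0.982], [0.0, 0.0, 0.0, 1.0]]
0.1 [0.20842954 0.6151609  0.22148556] [[-0.947, 0.321, -0.001], [0.321, 0.947, -0.001], [0.0, -0.002, -1.0]] [-0.32097969  0.03459819 -0.41536132]
```

View pics/top0.png

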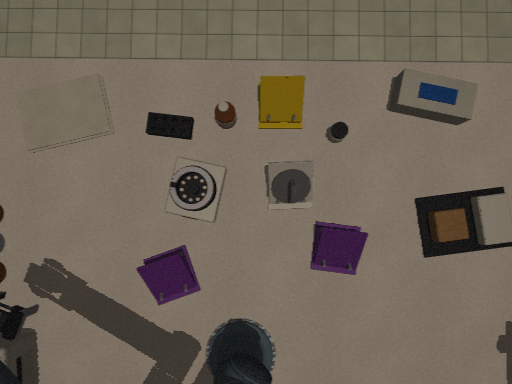

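View pics/side0.png

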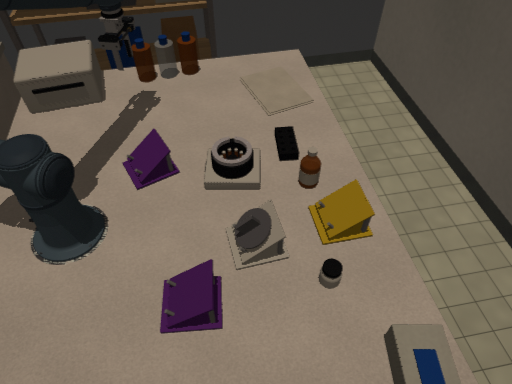

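The top view shows the cover on the white rest at about (291,186), the collar at (193,187) with a dark notch near (173,185), and the bottle at (225,115), jar at (338,131) and rack at (170,125). I'll zoom in to measure the cover and collar.

Run:
```python
import cv2,numpy as np
t=cv2.imread("pics/top0.png");s=cv2.imread("pics/side0.png")
f=lambda im,x,y,w,h,k:cv2.convertScaleAbs(cv2.resize(im[y:y+h,x:x+w],None,fx=k,fy=k,interpolation=cv2.INTER_CUBIC),alpha=1.4)
a=np.hstack([f(t,158,150,75,75,5),f(t,255,150,75,75,5)])   # 375+375
b=np.hstack([f(s,197,130,75,75,5),f(s,220,195,75,75,5)])
cv2.imwrite("pics/z1.png",cv2.resize(np.vstack([a,b]),(600,600)))
```

```text
(no output)
```

View pics/z1.png

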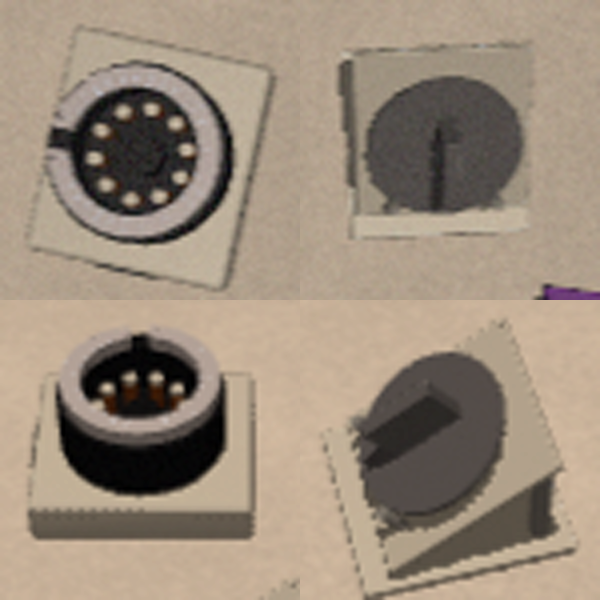

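The crops show the collar notch on the carousel's left in the top view (crop ~(60,138), so roughly world +y). The cover's fin runs up the slope, from (437,125) to (437,210) in the upper-right crop. Next I'll fit the poses with the calibration.

```bash
cat > lib.py <<'E'
import cv2,numpy as np
from cell import telemetry,cams,r
from scipy.spatial.transform import Rotation as R
P={n:cams.camera_params(n) for n in("top","side")}
def proj(n,X):
    p=P[n];E=np.linalg.inv(p["extrinsics"]);X=np.atleast_2d(X)@E[:3,:3].T+E[:3,3]
    return X[:,:2]/X[:,2:]*[p["fx"],p["fy"]]+[p["cx"],p["cy"]]
def onplane(n,uv,z):
    p=P[n];E=np.array(p["extrinsics"]);uv=np.atleast_2d(uv)
    d=np.c_[(uv-[p["cx"],p["cy"]])/[p["fx"],p["fy"]],np.ones(len(uv))]@E[:3,:3].T
    return E[:3,3]+d*((z-E[2,3])/d[:,2:])
a=np.linspace(0,2*np.pi,60)
circ=lambda r,z:np.c_[r*np.cos(a),r*np.sin(a),0*a+z]
FIN=np.array([[x,y,z] for x in(-.03,.03) for y in(-.007,.007) for z in(.006,.05)])
PLATE=np.r_[circ(.062,0),circ(.062,.006)]
def sil(n,Rm,t,S=4):
    m=np.zeros((384*S,512*S),np.uint8)
    for B in(PLATE,FIN,np.r_[circ(.048,0),circ(.048,-.016)]):
        h=cv2.convexHull(np.round((proj(n,B@Rm.T+t)+.5)*S).astype(np.int32));cv2.fillConvexPoly(m,h,255)
    return cv2.resize(m,(512,384),interpolation=cv2.INTER_AREA)/255.
E
cat > fit.py <<'E'
from lib import *
from scipy.optimize import minimize
M={};box={"top":(262,160,320,204),"side":(228,200,285,260)}
for n in box:
    im=cv2.imread(f"pics/{n}0.png").astype(int);x0,y0,x1,y1=box[n]
    m=np.zeros((384,512));g=im[y0:y1,x0:x1];mk=((g.max(2)<105)&(g.max(2)-g.min(2)<22)).astype(np.uint8)
    k,l,s,c=cv2.connectedComponentsWithStats(mk);i=1+s[1:,4].argmax();m[y0:y1,x0:x1]=l==i;M[n]=m
    print(n,s[i])
def pose(v):return (R.from_euler("z",v[3])*R.from_euler("y",-np.deg2rad(35))).as_matrix(),v[:3]
def cost(v):
    Rm,t=pose(v);return sum((np.abs(sil(n,Rm,t)-M[n])).sum() for n in M)
g=onplane("top",[[291,186]],.08)[0];best=None
for yaw in(-.15,0,.15):
    v0=np.r_[g,yaw];o=minimize(cost,v0,method="Nelder-Mead",options=dict(initial_simplex=np.vstack([v0]+[v0+d for d in np.diag([.01,.01,.01,.1])]),maxiter=250))
    if best is None or o.fun<best.fun:best=o
v=best.x;print("cover",v.round(4),best.fun)
Rm,t=pose(v);print("fin",t+Rm@[0,0,.028],"z",Rm[:,2])
# collar
im=cv2.imread("pics/top0.png").astype(int)
def samp(c,rad,th,z=.11):
    uv=proj("top",np.c_[c[0]+rad*np.cos(th),c[1]+rad*np.sin(th),0*th+z]).astype(np.float32)
    return cv2.remap(im.min(2).astype(np.float32),uv[:,0],uv[:,1],cv2.INTER_LINEAR).ravel()
th=np.linspace(-np.pi,np.pi,180)
cc=lambda c:-sum(samp(c,rr,th).mean() for rr in(.0525,.056,.0605,.065))+sum(samp(c,rr,th).mean() for rr in(.047,))
c0=onplane("top",[[192,188]],.11)[0,:2]
o=minimize(cc,c0,method="Nelder-Mead",options=dict(initial_simplex=[c0,c0+[.006,0],c0+[0,.006]]));c=o.x;print("collar",c)
th=np.linspace(np.pi/2-.9,np.pi/2+.9,181);I=np.mean([samp(c,rr,th) for rr in(.054,.058,.062)],0)
w=np.clip(np.median(I)-I-25,0,None);print("notch angle from +y",(th*w).sum()/w.sum()-np.pi/2)
ov=[]
for n,ob in(("top",(180,140)),("side",(190,120))):
    q=cv2.imread(f"pics/{n}0.png");x,y=ob;k=4;q=cv2.resize(q[y:y+140,x-20:x+120],None,fx=k*.7,fy=k*.7);k*=.7
    def dr(X,col):
        p=(proj(n,X)+.5-[x-20,y])*k;cv2.polylines(q,[np.round(p).astype(int)],True,col,1)
    dr(circ(.062,.006)@Rm.T+t,(0,255,0));dr(circ(.062,0)@Rm.T+t,(0,255,0));dr(FIN[[1,3,7,5]]@Rm.T+t,(0,0,255))
    dr(circ(.067,0)+[*c,.11],(255,0,0));dr(circ(.0505,0)+[*c,.11],(255,0,0));ov.append(q)
cv2.imwrite("pics/ov1.png",np.hstack(ov))
E
python3 fit.py
```

```text
top [   2    5   48   39 1307]
side [   4    8   40   47 1327]
cover [ 0.5551 -0.154   0.0748  0.1913] 376.6235294117647
fin [ 0.53933136 -0.1570385   0.09775617] z [-0.5631107  -0.10907001  0.81915204]
collar [0.5425597  0.15901451]
notch angle from +y -0.15204149282314972
```

View pics/ov1.png

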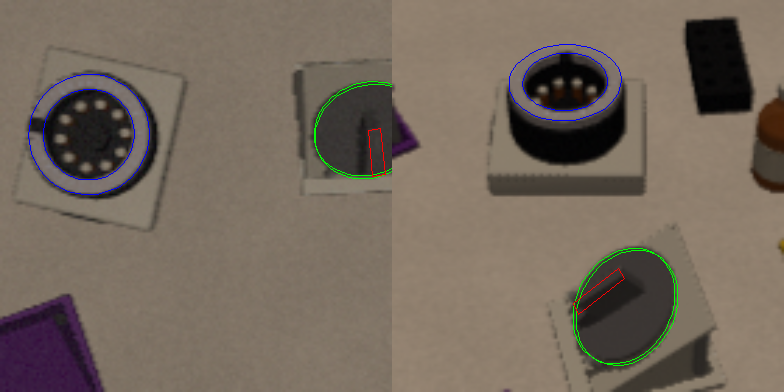

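The collar fit is excellent. The cover's plate outline matches too, but the fin overlay is about 3 px off, so the yaw is poor. I'll refit with the fin's dark face included.

```bash
cat > fit2.py <<'E'
from lib import *
from scipy.optimize import minimize
M={};D={};box={"top":(262,160,320,204),"side":(228,200,285,260)};G={}
for n in box:
    im=cv2.imread(f"pics/{n}0.png");x0,y0,x1,y1=box[n];g=im[y0:y1,x0:x1].astype(int).max(2)
    G[n]=cv2.imread(f"pics/{n}0.png").astype(float).max(2)
    mk=(g<100).astype(np.uint8);k,l,s,c=cv2.connectedComponentsWithStats(mk);i=1+s[1:,4].argmax();m=(l==i).astype(np.uint8)
    m=cv2.morphologyEx(m,cv2.MORPH_OPEN,np.ones((5,5)));m=cv2.morphologyEx(m,cv2.MORPH_CLOSE,np.ones((5,5)))
    M[n]=np.zeros((384,512));M[n][y0:y1,x0:x1]=m
    inn=g[m>0];print(n,m.sum(),np.percentile(inn,[2,10,20,35,50,80,95]))
    D[n]=((G[n]<(np.percentile(inn,60)*.78))&(cv2.dilate(M[n],np.ones((3,3)))>0)).astype(float);print(D[n].sum())
def pose(v):return (R.from_euler("z",v[3])*R.from_euler("y",-np.deg2rad(35))).as_matrix(),v[:3]
F=np.array([[-.03,-.007,.006],[.03,-.007,.006],[.03,-.007,.05],[-.03,-.007,.05]])
def cost(v):
    Rm,t=pose(v);c=sum(np.abs(sil(n,Rm,t)-M[n]).sum() for n in M)
    f=np.zeros((384*4,512*4),np.uint8);cv2.fillConvexPoly(f,np.round((proj("side",F@Rm.T+t)+.5)*4).astype(np.int32),255)
    c+=np.abs(cv2.resize(f,(512,384),interpolation=cv2.INTER_AREA)/255.-D["side"]).sum();return c
best=None
for yaw in(-.05,.06,.15):
    v0=np.r_[.5551,-.154,.0748,yaw];o=minimize(cost,v0,method="Nelder-Mead",options=dict(initial_simplex=np.vstack([v0]+[v0+d for d in np.diag([.01,.01,.01,.1])]),maxiter=300));print(o.x.round(4),o.fun)
    if best is None or o.fun<best.fun:best=o
v=best.x;Rm,t=pose(v);print("fin",t+Rm@[0,0,.028],"z",Rm[:,2])
ov=[]
for n,(x,y,k) in {"top":(255,150,5.2),"side":(220,190,5.2)}.items():
    q=cv2.imread(f"pics/{n}0.png")[y:y+75,x:x+75];q[:,:,2]=np.where(D[n][y:y+75,x:x+75]>0,255,q[:,:,2]) if n=="side" else q[:,:,2]
    q=cv2.convertScaleAbs(cv2.resize(q,None,fx=k,fy=k,interpolation=cv2.INTER_CUBIC),alpha=1.5)
    def dr(X,col):cv2.polylines(q,[np.round((proj(n,X)+.5-[x,y])*k).astype(int)],True,col,1)
    dr(circ(.062,.006)@Rm.T+t,(0,255,0));dr(FIN[[1,3,7,5]]@Rm.T+t,(255,255,0));dr(F@Rm.T+t,(255,0,0))
    cn,_=cv2.findContours(M[n][y:y+75,x:x+75].astype(np.uint8),0,1);cv2.polylines(q,[((c+.5)*k).astype(int) for c in cn],True,(255,0,255),1)
    ov.append(q)
cv2.imwrite("pics/ov2.png",np.hstack(ov))
E
python3 fit2.py
```

```text
top 1170 [32.38 50.   55.   56.   57.   60.   89.  ]
69.0
side 1286 [30. 32. 49. 59. 59. 60. 74.]
237.0
[ 0.555  -0.1526  0.0765  0.0809] 303.4549019607843
[ 0.5549 -0.1528  0.0771  0.0858] 303.73333333333335
[ 0.5551 -0.1528  0.0776  0.0881] 302.7725490196078
fin [ 0.53911397 -0.15419405  0.10056894] z [-0.57135047 -0.05048336  0.81915204]
```

View pics/ov2.png

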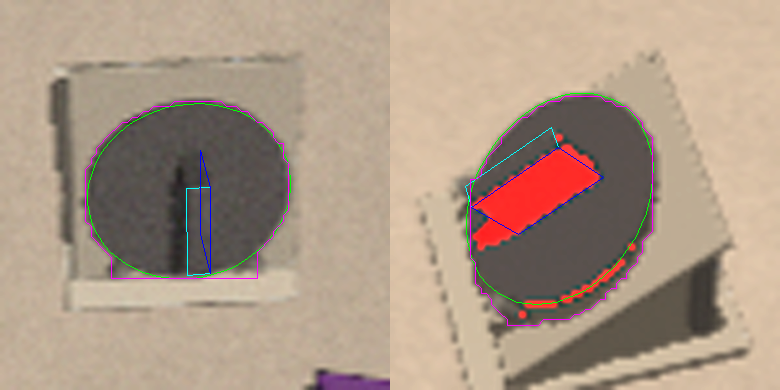

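The refit now agrees with both views: the dark +y face in the top view lines up with the fin's edge, and so does the side face. Fin at (0.539, -0.154, 0.1006), yaw ≈ 0.08. I'll compute the pregrasp move.

```bash
cat >> lib.py <<'E'
def rel(pos,Rm):
    s=telemetry.sense();d=(np.array(pos)-s["position"])*100
    return d.round(2),R.from_matrix(Rm@np.array(s["tcp_rot"]).T).as_rotvec().round(4)
def tool(yaw,tilt):  # tool frame for a cover with that yaw and tilt
    C=(R.from_euler("z",yaw)*R.from_euler("y",-tilt)).as_matrix();return np.c_[-C[:,0],C[:,1],-C[:,2]]
def state():
    s=telemetry.sense();Rm=np.array(s["tcp_rot"])
    print(round(s["t"],2),np.round(s["position"],4),"yaw",np.arctan2(-Rm[0,1],Rm[1,1]).round(4),"z",Rm[:,2].round(4),"F",np.round(s["ft_force"],2),"T",np.round(s["wrist_torque"],2),"gap",s["finger_gap"],s["grip_force"])
E
python3 - <<'E'
from lib import *
Rm=tool(.078,np.deg2rad(35));f=np.array([.539,-.154,.1006]);print(Rm.round(3).tolist())
print(rel(f-.1*Rm[:,2],Rm))
E
```

```text
[[-0.817, -0.078, 0.572], [-0.064, 0.997, 0.045], [-0.574, 0.0, -0.819]]
(array([ 27.34, -77.36,  -3.9 ]), array([-0.0748, -0.6107,  0.3926]))
```

```bash
python3 -m inch '[[[-1,6,-10,6,0,0,0],[-1,13,-38,8,0,0,0],[-1,13,-38,8,0,0,0],[-1,13,-38,8,0,0,0],[-1,13,-38,8,0,0,0],[-1,13,-38,8,0,0,0],[-1,13,-38,8,0,0,0],[-1,13,-38,8,0,0,0],[-1,13,-38,8,0,0,0],[-1,13,-38,8,0,0,0]]]' 30
python3 -m inch '[[[-1,14.34,-39.36,-3,-0.0748,-0.6107,0.3926],[-1,14.34,-39.36,-3,-0.0748,-0.6107,0.3926],[-1,14.34,-39.36,-3,-0.0748,-0.6107,0.3926],[-1,14.34,-39.36,-3,-0.0748,-0.6107,0.3926],[-1,14.34,-39.36,-3,-0.0748,-0.6107,0.3926],[-1,14.34,-39.36,-3,-0.0748,-0.6107,0.3926],[-1,14.34,-39.36,-3,-0.0748,-0.6107,0.3926],[-1,14.34,-39.36,-3,-0.0748,-0.6107,0.3926],[-1,14.34,-39.36,-3,-0.0748,-0.6107,0.3926],[-1,14.34,-39.36,-3,-0.0748,-0.6107,0.3926]]]'
python3 - <<'E'
from lib import *
state();Rm=tool(.078,np.deg2rad(35));f=np.array([.539,-.154,.1006])
print(rel(f-.05*Rm[:,2],Rm),rel(f,Rm))
E
```

```text
t: 0.93
position: [0.3386, 0.2336, 0.3026]
tcp_rot: [[-0.947, 0.321, 0.0], [0.321, 0.947, -0.0], [-0.0, -0.0, -1.0]]
ft_force: [0.0, -0.4, 0.4]
finger_gap: 0.998
grip_force: 0.0
t: 1.77
position: [0.4645, -0.1121, 0.2756]
tcp_rot: [[-0.816, -0.077, 0.573], [-0.063, 0.997, 0.045], [-0.575, 0.0, -0.818]]
ft_force: [0.2, 0.1, -0.0]
finger_gap: 1.0
grip_force: 0.0
1.77 [ 0.4645 -0.1121  0.2756] yaw 0.0771 z [ 0.5732  0.0445 -0.8182] F [ 0.21  0.07 -0.02] T [0.03 0.27 0.05] gap 0.9998242463619518 0.0
(array([  4.59,  -4.42, -13.4 ]), array([-0.0004,  0.0017,  0.0009])) (array([  7.45,  -4.19, -17.5 ]), array([-0.0004,  0.0017,  0.0009]))
```

```bash
python3 -m inch '[[[-0.4,3,-4.4,-8,0,0,0],[-0.4,4.6,-4.4,-13.4,0,0,0],[-0.4,4.6,-4.4,-13.4,0,0,0],[-0.4,4.6,-4.4,-13.4,0,0,0],[-0.4,4.6,-4.4,-13.4,0,0,0],[-0.4,4.6,-4.4,-13.4,0,0,0],[-0.4,4.6,-4.4,-13.4,0,0,0]]]'
python3 - <<'E'
from lib import *
state();Rm=tool(.078,np.deg2rad(35));f=np.array([.539,-.154,.1006])
print(rel(f-.05*Rm[:,2],Rm),rel(f,Rm))
q=[]
for n,(x,y) in {"top":(230,140),"side":(200,150)}.items():
    im=cams.grab_frame(n)[:,:,::-1][y:y+110,x:x+100];q.append(cv2.convertScaleAbs(cv2.resize(im,None,fx=4,fy=4,interpolation=cv2.INTER_CUBIC),alpha=1.5))
cv2.imwrite("pics/g1.png",np.hstack(q))
E
```

```text
t: 2.35
position: [0.5137, -0.1497, 0.1473]
tcp_rot: [[-0.82, -0.073, 0.567], [-0.061, 0.997, 0.04], [-0.569, -0.002, -0.823]]
ft_force: [0.7, 0.9, 0.3]
finger_gap: 0.699
grip_force: 0.0
2.35 [ 0.5137 -0.1497  0.1473] yaw 0.0728 z [ 0.5672  0.0401 -0.8226] F [0.65 0.9  0.26] T [-0.02  0.29  0.03] gap 0.6992847067913589 0.0
(array([-0.33, -0.65, -0.57]), array([ 0.002 , -0.006 ,  0.0052])) (array([ 2.53, -0.43, -4.67]), array([ 0.002 , -0.006 ,  0.0052]))
```

View pics/g1.png

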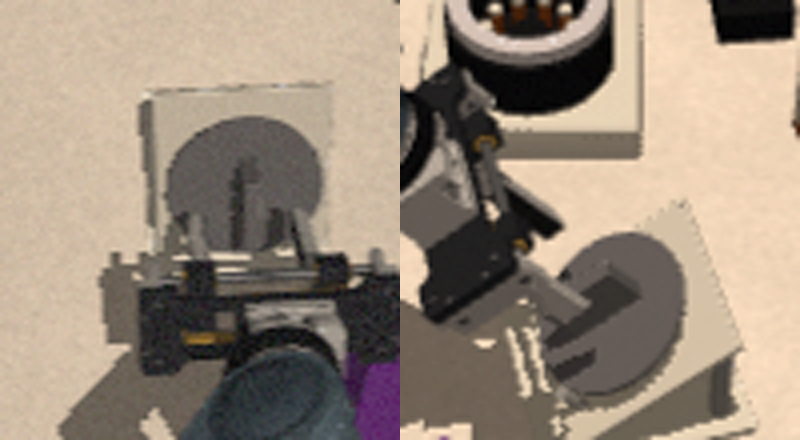

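The picture shows the fin, at about (250,200) in the left half, midway between the fingertips at (200,230) and (300,230). I'll go on down the cover axis.

```bash
python3 -m inch '[[[-0.4,0,0,0,0,0,0],[-0.4,0,0,0,0,0,0]]]'
python3 - <<'E'
from lib import *
Rm=tool(.078,np.deg2rad(35));f=np.array([.539,-.154,.1006])
print(rel(f-.02*Rm[:,2],Rm),rel(f,Rm))
E
```

```text
t: 2.62
position: [0.5136, -0.1498, 0.1474]
tcp_rot: [[-0.82, -0.072, 0.568], [-0.061, 0.997, 0.039], [-0.569, -0.002, -0.822]]
ft_force: [0.0, 0.2, -0.3]
finger_gap: 0.7
grip_force: 0.0
(array([ 1.39, -0.51, -3.04]), array([ 0.0027, -0.0054,  0.0057])) (array([ 2.54, -0.42, -4.68]), array([ 0.0027, -0.0054,  0.0057]))
```

```bash
python3 -m inch '[[[-0.4,0.5,-0.5,-1,0.0027,-0.0054,0.0057],[-0.4,1.0,-0.5,-2,0.0027,-0.0054,0.0057],[-0.4,1.4,-0.5,-3,0.0027,-0.0054,0.0057],[-0.4,1.8,-0.45,-3.6,0.0027,-0.0054,0.0057],[-0.4,2.2,-0.43,-4.2,0.0027,-0.0054,0.0057],[-0.4,2.53,-0.42,-4.65,0.0027,-0.0054,0.0057],[-0.4,2.53,-0.42,-4.65,0.0027,-0.0054,0.0057],[-0.4,2.53,-0.42,-4.65,0.0027,-0.0054,0.0057]]]'
python3 - <<'E'
from lib import *
state()
q=[]
for n,(x,y) in {"top":(250,140),"side":(210,180)}.items():
    im=cams.grab_frame(n)[:,:,::-1][y:y+80,x:x+80];q.append(cv2.convertScaleAbs(cv2.resize(im,None,fx=5,fy=5,interpolation=cv2.INTER_CUBIC),alpha=1.5))
cv2.imwrite("pics/g2.png",np.hstack(q))
E
```

```text
t: 3.28
position: [0.5438, -0.1457, 0.1079]
tcp_rot: [[-0.83, -0.064, 0.555], [-0.054, 0.998, 0.035], [-0.556, -0.001, -0.831]]
ft_force: [0.4, -0.2, 0.1]
finger_gap: 0.7
grip_force: 0.0
3.28 [ 0.5438 -0.1457  0.1079] yaw 0.0641 z [ 0.5546  0.0347 -0.8314] F [ 0.4  -0.16  0.06] T [-0.01  0.32 -0.04] gap 0.7004036042970712 0.0
```

View pics/g2.png

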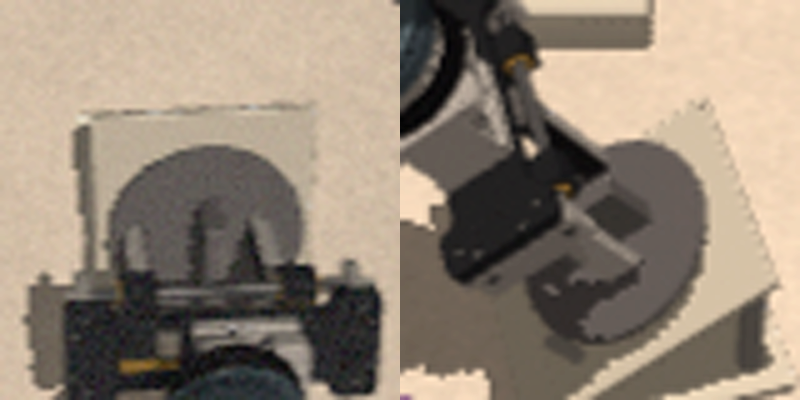

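The fingers straddle the fin (about (225,240) in the left half), with the fingertips over the plate. The pose reached is about 8 mm off what I commanded with no contact force, so I'll check the joints before correcting.

```bash
python3 -m inch '[[[-0.4,0,0,0,0,0,0],[-0.4,0,0,0,0,0,0],[-0.4,0,0,0,0,0,0]]]'
python3 - <<'E'
from lib import *
s=telemetry.sense();print(np.round(s["qpos"],3),np.round(s["joint_vel"],3),np.round(s["joint_efforts"],2))
Rm=tool(.078,np.deg2rad(35));f=np.array([.539,-.154,.1006]);print(rel(f,Rm))
E
```

```text
t: 3.63
position: [0.5437, -0.1459, 0.1082]
tcp_rot: [[-0.829, -0.063, 0.555], [-0.054, 0.998, 0.034], [-0.556, -0.001, -0.831]]
ft_force: [0.2, -0.1, -0.5]
finger_gap: 0.7
grip_force: 0.0
[-0.638 -0.07   2.217  0.656  0.627 -2.741] [-0.     0.003 -0.    -0.001 -0.001  0.   ] [ 0.000e+00 -2.386e+01 -2.675e+01  6.500e-01 -4.900e-01 -1.000e-02]
(array([-0.47, -0.81, -0.76]), array([ 0.0029, -0.0211,  0.0145]))
```

Joint 6 sits at its -2.74 limit. I'll back off along the tool axis and use the half-turned grasp instead.

```bash
python3 -m inch '[[[-0.4,-2,-0.2,3,0,0,0],[-0.4,-3.9,-0.2,5.8,0,0,0],[-0.4,-3.9,-0.2,5.8,0.067,0.004,-0.1],[-0.4,-3.9,-0.2,5.8,0.133,0.008,-0.2],[-0.4,-3.9,-0.2,5.8,0.2,0.012,-0.3],[-0.4,-3.9,-0.2,5.8,0.2,0.012,-0.3]]]'
python3 - <<'E'
from lib import *
s=telemetry.sense();print(np.round(s["qpos"],3));state()
E
```

```text
t: 4.13
position: [0.5046, -0.1479, 0.1664]
tcp_rot: [[-0.798, 0.235, 0.556], [0.304, 0.952, 0.034], [-0.521, 0.196, -0.831]]
ft_force: [-0.6, 0.5, -0.0]
finger_gap: 0.698
grip_force: 0.0
[-0.704 -0.286  2.274  0.574  0.789 -2.312]
4.13 [ 0.5046 -0.1479  0.1664] yaw -0.242 z [ 0.5556  0.0336 -0.8308] F [-0.56  0.54 -0.04] T [-0.    0.28  0.04] gap 0.6977698449283615 0.0
```

```bash
for i in 1 2; do python3 -m inch '[[[-0.4,0,0,0,0.067,0.004,-0.1],[-0.4,0,0,0,0.133,0.008,-0.2],[-0.4,0,0,0,0.2,0.012,-0.3],[-0.4,0,0,0,0.267,0.016,-0.4],[-0.4,0,0,0,0.333,0.02,-0.5],[-0.4,0,0,0,0.4,0.024,-0.6],[-0.4,0,0,0,0.467,0.028,-0.7],[-0.4,0,0,0,0.533,0.032,-0.8],[-0.4,0,0,0,0.6,0.036,-0.9],[-0.4,0,0,0,0.667,0.04,-1.0]]]' | tail -n 8 | head -2; done
python3 - <<'E'
from lib import *
s=telemetry.sense();print(np.round(s["qpos"],3));state()
Rm=tool(.078,np.deg2rad(35))@np.diag([-1,-1,1]);f=np.array([.539,-.154,.1006]);print(rel(f-.06*Rm[:,2],Rm))
E
```

```text
t: 4.97
position: [0.5046, -0.1477, 0.1657]
t: 5.8
position: [0.5046, -0.1477, 0.1658]
[-0.703 -0.285  2.275  0.571  0.787  0.097]
5.8 [ 0.5046 -0.1477  0.1658] yaw -2.7644 z [ 0.5546  0.0324 -0.8315] F [-0.46 -0.39 -0.18] T [-0.03  0.36 -0.04] gap 0.7001113225293516 0.0
(array([ 0.01, -0.9 , -1.6 ]), array([ 0.2143, -0.007 , -0.2924]))
```

```bash
python3 -m inch '[[[-0.4,0,-0.9,-1.6,0.2143,-0.007,-0.2924],[-0.4,0,-0.9,-1.6,0.2143,-0.007,-0.2924],[-0.4,0,-0.9,-1.6,0.2143,-0.007,-0.2924],[-0.4,0,-0.9,-1.6,0.2143,-0.007,-0.2924],[-0.4,0,-0.9,-1.6,0.2143,-0.007,-0.2924],[-0.4,0,-0.9,-1.6,0.2143,-0.007,-0.2924]]]'
python3 - <<'E'
from lib import *
s=telemetry.sense();print(np.round(s["qpos"],3))
Rm=tool(.078,np.deg2rad(35))@np.diag([-1,-1,1]);f=np.array([.539,-.154,.1006]);print(rel(f,Rm))
E
```

```text
t: 6.3
position: [0.5047, -0.1568, 0.15]
tcp_rot: [[0.816, 0.083, 0.572], [0.07, -0.997, 0.044], [0.574, 0.004, -0.819]]
ft_force: [-0.3, -1.3, 0.6]
finger_gap: 0.7
grip_force: 0.0
[-0.735 -0.246  2.284  0.645  0.765  0.354]
(array([ 3.43,  0.28, -4.94]), array([ 0.0039,  0.0005, -0.005 ]))
```

```bash
python3 -m inch '[[[-0.4,0.7,0.05,-1,0.004,0,-0.005],[-0.4,1.4,0.1,-2,0.004,0,-0.005],[-0.4,2.1,0.15,-3,0.004,0,-0.005],[-0.4,2.8,0.2,-4,0.004,0,-0.005],[-0.4,3.1,0.25,-4.5,0.004,0,-0.005],[-0.4,3.43,0.28,-4.94,0.004,0,-0.005],[-0.4,3.43,0.28,-4.94,0.004,0,-0.005],[-0.4,3.43,0.28,-4.94,0.004,0,-0.005]]]'; python3 -c "
from lib import *
state();print(np.round(telemetry.sense()['qpos'],3))"
python3 -m inch '[[[0.3,0,0,0,0,0,0],[0.6,0,0,0,0,0,0],[1,0,0,0,0,0,0],[1,0,0,0,0,0,0],[1,0,0,0,0,0,0],[1,0,0,0,0,0,0],[1,0,0,0,0,0,0],[1,0,0,0,0,0,0]]]' 30;  python3 -c "
from lib import *
state()"
```

```text
t: 6.97
position: [0.539, -0.1539, 0.1007]
tcp_rot: [[0.817, 0.076, 0.572], [0.061, -0.997, 0.045], [0.574, -0.002, -0.819]]
ft_force: [-0.6, 0.2, -0.2]
finger_gap: 0.702
grip_force: 0.0
6.97 [ 0.539  -0.1539  0.1007] yaw -3.0659 z [ 0.5722  0.045  -0.8188] F [-0.56  0.24 -0.23] T [0.01 0.37 0.04] gap 0.7023137891513643 0.0
[-0.673 -0.058  2.23   0.73   0.628  0.294]
t: 7.63
position: [0.5389, -0.154, 0.1005]
tcp_rot: [[0.817, 0.075, 0.572], [0.06, -0.997, 0.045], [0.574, -0.002, -0.819]]
ft_force: [0.5, 0.7, -0.4]
finger_gap: 0.168
grip_force: 0.0
7.63 [ 0.5389 -0.154   0.1005] yaw -3.0667 z [ 0.5722  0.0448 -0.8189] F [ 0.46  0.67 -0.39] T [-0.04  0.34 -0.01] gap 0.16768116666342098 0.0
```

```bash
python3 -m inch '[[[1,0,0,0,0,0,0],[1,0,0,0,0,0,0],[1,0,0,0,0,0,0],[1,0,0,0,0,0,0]]]' 30;  python3 -m inch '[[[1,-0.5,0,0.7,0,0,0],[1,-1.2,0,2,0,0,0],[1,-2,0,3.5,0,0,0],[1,-3,0,5,0,0,0],[1,-4,0,8,0,0,0],[1,-4,0,11,0,0,0],[1,-4,0,14,0,0,0],[1,-4,0,14,0,0,0],[1,-4,0,14,0,0,0]]]'
python3 - <<'E'
from lib import *
state();print(np.round(telemetry.sense()['qpos'],3))
q=[]
for n,(x,y) in {"top":(235,140),"side":(190,120)}.items():
    im=cams.grab_frame(n)[:,:,::-1][y:y+110,x:x+100];q.append(cv2.convertScaleAbs(cv2.resize(im,None,fx=4,fy=4,interpolation=cv2.INTER_CUBIC),alpha=1.5))
cv2.imwrite("pics/g3.png",np.hstack(q))
print(rel([.5425,.159,.23],tool(.078,0)@np.diag([-1,-1,1])))
E
```

```text
t: 7.97
position: [0.539, -0.1542, 0.1007]
tcp_rot: [[0.817, 0.075, 0.572], [0.06, -0.997, 0.044], [0.574, -0.002, -0.819]]
ft_force: [-5.6, -1.0, 4.5]
finger_gap: 0.145
grip_force: 30.0
t: 8.72
position: [0.4992, -0.1541, 0.2413]
tcp_rot: [[0.816, 0.076, 0.573], [0.061, -0.997, 0.044], [0.575, -0.001, -0.818]]
ft_force: [-0.7, 0.0, -3.1]
finger_gap: 0.146
grip_force: 30.0
8.72 [ 0.4992 -0.1541  0.2413] yaw -3.0659 z [ 0.5732  0.044  -0.8182] F [-0.75  0.04 -3.12] T [-0.01  0.75  0.06] gap 0.14613574480427557 29.990536272525787
[-0.74  -0.408  2.224  0.54   0.952  0.52 ]
(array([ 4.45, 31.2 , -0.77]), array([-0.0518,  0.6058,  0.0039]))
```

View pics/g3.png

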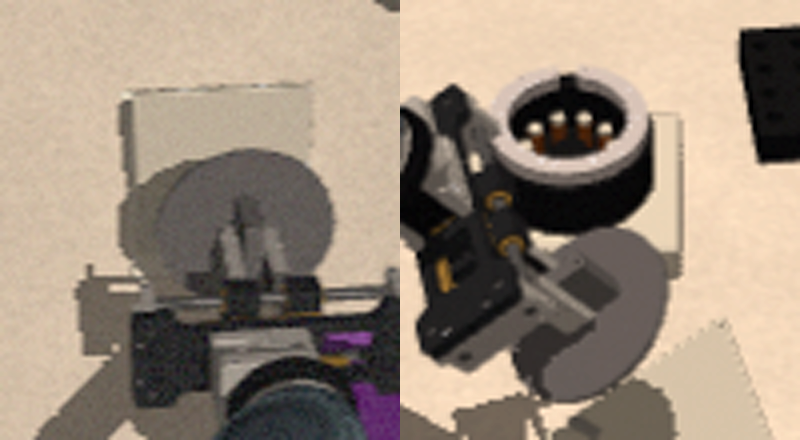

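The cover is lifted and held squarely by its fin (about (243,230) left, (590,290) right), clear of the rest. Now I'll level it and carry it above the collar.

```bash
python3 -c "
from lib import *
print(rel([.5425,.159,.215],tool(-.152,0)@np.diag([-1,-1,1])))"
python3 -m inch '[[[1,1,3,1,-0.01,0.1,-0.002],[1,1.5,6,1,-0.02,0.2,-0.004],[1,2,9,1,-0.03,0.3,-0.006],[1,2.5,12,1,-0.035,0.4,-0.008],[1,3,15,1,-0.04,0.5,-0.01],[1,3.5,18,1,-0.05,0.6,-0.012],[1,4,21,0,-0.05,0.6058,0],[1,4.3,24,0,-0.05,0.6058,0],[1,4.3,24,0,-0.05,0.6058,0],[1,4.3,24,0,-0.05,0.6058,0]]]'
python3 -c "
from lib import *
print(rel([.5425,.159,.215],tool(-.152,0)@np.diag([-1,-1,1])));print(np.round(telemetry.sense()['qpos'],3))"
```

```text
(array([ 4.45, 31.2 , -2.27]), array([ 0.0181,  0.609 , -0.219 ]))
t: 9.65
position: [0.5407, 0.0875, 0.2372]
tcp_rot: [[0.997, 0.078, -0.002], [0.078, -0.997, -0.001], [-0.002, 0.001, -1.0]]
ft_force: [0.4, -0.1, -2.3]
finger_gap: 0.15
grip_force: 30.0
(array([ 0.18,  7.15, -2.22]), array([ 0.0012, -0.0021, -0.2301]))
[-0.046 -0.006  1.805 -0.002  1.345  1.447]
```

```bash
python3 -m inch '[[[1,0.2,3,0,0,-0.002,-0.1],[1,0.2,6,-1,0,-0.002,-0.2],[1,0.2,7.15,-2.2,0,-0.002,-0.23],[1,0.2,7.15,-2.2,0,-0.002,-0.23],[1,0.2,7.15,-2.2,0,-0.002,-0.23],[1,0.2,7.15,-2.2,0,-0.002,-0.23]]]'
python3 - <<'E'
from lib import *
from scipy.optimize import minimize
state()
s=telemetry.sense();p0=np.array(s["position"]);q=[];ed={}
T={"top":(150,140),"side":(180,90)}
M={}
for n,(x,y) in T.items():
    im=cams.grab_frame(n)[:,:,::-1].copy();cv2.imwrite(f"pics/h_{n}.png",im)
    Rm=np.eye(3) if 0 else R.from_euler("z",-.152).as_matrix();t=p0-[0,0,.028]
    k=5;c=cv2.convertScaleAbs(cv2.resize(im[y:y+100,x:x+80],None,fx=k,fy=k,interpolation=cv2.INTER_CUBIC),alpha=1.5)
    for X,col in((circ(.062,.006)@Rm.T+t,(0,255,0)),(circ(.062,0)@Rm.T+t,(0,255,0)),(FIN[[1,3,7,5]]@Rm.T+t,(255,255,0)),(circ(.048,-.016)@Rm.T+t,(255,0,255)),(circ(.067,0)+[.5426,.159,.11],(255,0,0))):
        cv2.polylines(c,[np.round((proj(n,X)+.5-[x,y])*k).astype(int)],True,col,1)
    q.append(c)
cv2.imwrite("pics/h1.png",np.hstack(q))
E
```

```text
t: 10.15
position: [0.544, 0.1562, 0.2183]
tcp_rot: [[0.988, -0.155, 0.004], [-0.155, -0.988, -0.003], [0.005, 0.003, -1.0]]
ft_force: [0.5, -0.0, -2.5]
finger_gap: 0.144
grip_force: 30.0
10.15 [0.544  0.1562 0.2183] yaw 2.9858 z [ 0.0045 -0.0035 -1.    ] F [ 0.51 -0.03 -2.55] T [-0.01  0.21  0.04] gap 0.1442387136769128 29.992145597934723
```

View pics/h1.png

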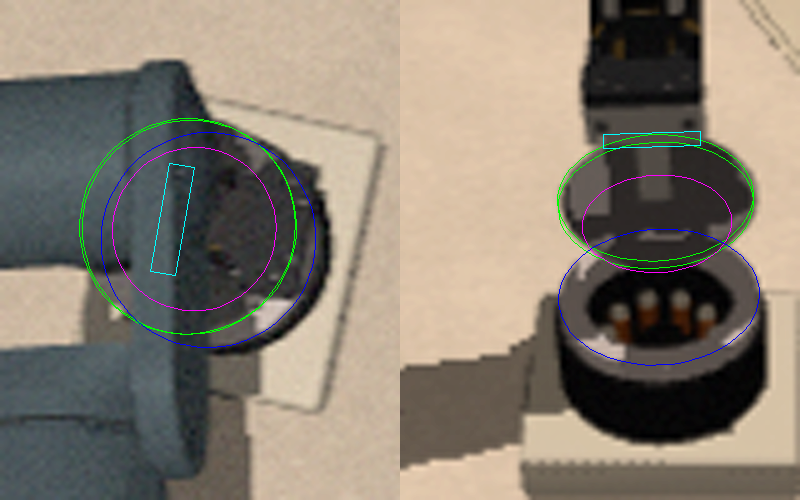

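The side view shows the plate roughly where predicted, perhaps 1 px to the right (edges near 562 and 757 against a predicted 557 and 754). The arm hides it in the top view. I'll measure the lateral offset from subpixel edges and cross-check the collar in the side view.

```bash
cat > meas.py <<'E'
from lib import *
from scipy.optimize import minimize,least_squares
im=cv2.imread("pics/side0.png").astype(np.float32).min(2);th=np.linspace(-np.pi,np.pi,180)
def samp(I,X):
    uv=proj("side",X).astype(np.float32);return cv2.remap(I,uv[:,0],uv[:,1],cv2.INTER_LINEAR).ravel()
cir=lambda c,r:np.c_[c[0]+r*np.cos(th),c[1]+r*np.sin(th),0*th+.11]
cc=lambda c:-sum(samp(im,cir(c,r)).mean() for r in(.0525,.056,.0605,.065))+2*samp(im,cir(c,.0475)).mean()
c0=np.array([.5426,.159]);o=minimize(cc,c0,method="Nelder-Mead",options=dict(initial_simplex=[c0,c0+[.006,0],c0+[0,.006]]));print("collar from side",o.x)
h=cv2.imread("pics/h_side.png").astype(np.float32).max(2)
s=telemetry.sense();p=np.array(s["position"]);Rm=R.from_euler("z",-.152).as_matrix();t=p-[0,0,.028]
out=cv2.convexHull(proj("side",PLATE@Rm.T+t).astype(np.float32)).reshape(-1,2)
for row in range(124,142,2):
    xs=[]
    for i in range(len(out)):
        a,b=out[i],out[i-1]
        if (a[1]-row)*(b[1]-row)<0:xs.append(a[0]+(row-a[1])/(b[1]-a[1])*(b[0]-a[0]))
    l,rr=sorted(xs)[0],sorted(xs)[-1];print(row,round(l,1),round(rr,1),int(l)-3,h[row,int(l)-3:int(l)+6].astype(int),int(rr)-4,h[row,int(rr)-4:int(rr)+6].astype(int))
E
python3 meas.py
```

```text
collar from side [0.54311647 0.1583502 ]
124 212.8 249.1 209 [146 145 146 146 132  81  67  68  67] 245 [ 30  30  43  67  78 116 148 147 146 145]
126 211.7 249.9 208 [144 145 144 145 133  80  68  67  68] 245 [ 30  30  30  42  66  87 130 146 145 146]
128 211.1 250.2 208 [146 146 145 136 100  43  67  67  67] 246 [ 28  30  29  30  61 117 146 146 146 146]
130 211.0 250.2 208 [145 147 147 132  77  43  67  68  68] 246 [ 31  29  30  30  54 108 145 146 148 148]
132 211.3 249.9 208 [145 147 145 139 105  29  43  67  66] 245 [ 29  32  36  46  62  74 128 146 146 146]
134 211.8 249.0 208 [144 144 144 144 134  83  29  30  30] 245 [ 46  68  67  61  75 128 146 147 148 148]
136 212.9 247.6 209 [147 144 144 144 133  84  38  30  29] 243 [ 68  67  66  59  64 112 145 148 149 148]
138 214.8 245.5 211 [146 146 146 145 135  86  50  58  65] 241 [ 30  29  36  48  59 111 148 147 148 150]
140 217.7 242.4 214 [147 146 145 143 127  81  53  34  30] 238 [ 31  29  30  33  41  50  60  61  74 115]
```

The collar agrees between the two views to 0.7 mm: (0.5429, 0.1587). The cover sits about +2 mm in x relative to the TCP, so the TCP goal is (0.5408, 0.1590).

```bash
python3 -m inch '[[[1,0,0,0,0,0,0],[1,0,0,0,0,0,0]]]'|head -2; python3 -c "
from lib import *
print(rel([.5408,.159,.165],tool(-.152,0)@np.diag([-1,-1,1])))"
```

```text
t: 10.42
position: [0.5443, 0.1568, 0.2191]
(array([-0.35,  0.22, -5.41]), array([0.0031, 0.0061, 0.004 ]))
```

```bash
python3 -m inch '[[[1,-0.35,0.22,-1,0.0031,0.0061,0.004],[1,-0.35,0.22,-2,0.0031,0.0061,0.004],[1,-0.35,0.22,-3,0.0031,0.0061,0.004],[1,-0.35,0.22,-4,0.0031,0.0061,0.004],[1,-0.35,0.22,-4.8,0.0031,0.0061,0.004],[1,-0.35,0.22,-5.4,0.0031,0.0061,0.004],[1,-0.35,0.22,-5.4,0.0031,0.0061,0.004],[1,-0.35,0.22,-5.4,0.0031,0.0061,0.004]]]'|head -2; python3 -c "
from lib import *
state();print(rel([.5408,.159,.15],tool(-.152,0)@np.diag([-1,-1,1])))"
```

```text
t: 11.08
position: [0.5403, 0.1597, 0.164]
11.08 [0.5403 0.1597 0.164 ] yaw 2.9905 z [-1.8e-03 -1.0e-04 -1.0e+00] F [ 0.23 -1.36 -2.83] T [ 0.01  0.14 -0.  ] gap 0.14720530114296507 29.992245733737946
(array([ 0.05, -0.07, -1.4 ]), array([ 0.    , -0.0018, -0.001 ]))
```

Now I'll lower it slowly, with force checks.

```bash
python3 -m inch '[[[1,0.05,-0.07,-0.2,0,-0.0018,-0.001],[1,0.05,-0.07,-0.4,0,-0.0018,-0.001],[1,0.05,-0.07,-0.6,0,-0.0018,-0.001],[1,0.05,-0.07,-0.8,0,-0.0018,-0.001],[1,0.05,-0.07,-0.8,0,-0.0018,-0.001]]]'|sed -n '1,2p;6,7p'; python3 -c "
from lib import *
state()"
python3 -m inch '[[[1,0,0,-0.1,0,0,0],[1,0,0,-0.2,0,0,0],[1,0,0,-0.3,0,0,0],[1,0,0,-0.4,0,0,0],[1,0,0,-0.4,0,0,0]]]' >/dev/null; python3 -c "
from lib import *
state()"
```

```text
t: 11.5
position: [0.5407, 0.159, 0.1561]
grip_force: 30.0
11.5 [0.5407 0.159  0.1561] yaw 2.9895 z [ 2.e-04 -0.e+00 -1.e+00] F [-0.13  0.59 -1.45] T [-0.04  0.15 -0.03] gap 0.14846576756511917 29.99227076768875
11.92 [0.5408 0.159  0.1522] yaw 2.9894 z [ 4.e-04 -0.e+00 -1.e+00] F [ 0.15  0.41 -1.82] T [0.03 0.2  0.05] gap 0.14415529215545766 29.99213933944702
```

```bash
for i in 1 2; do python3 -m inch '[[[1,0,0,-0.08,0,0,0],[1,0,0,-0.16,0,0,0],[1,0,0,-0.24,0,0,0],[1,0,0,-0.24,0,0,0]]]' >/dev/null; python3 -c "
from lib import *
state()"; done
```

```text
12.25 [0.5408 0.159  0.1499] yaw 2.9894 z [ 4.e-04  0.e+00 -1.e+00] F [ 0.49 -0.22 -3.1 ] T [-0.01  0.16  0.01] gap 0.1497925105532149 29.992260932922363
12.58 [0.5408 0.159  0.1475] yaw 2.9895 z [ 4.e-04 -0.e+00 -1.e+00] F [ 0.27 -0.45 -2.43] T [-0.    0.13 -0.  ] gap 0.14387044962402576 29.992157220840454
```

```bash
for i in 1 2 3; do python3 -m inch '[[[1,0,0,-0.06,0,0,0],[1,0,0,-0.12,0,0,0],[1,0,0,-0.18,0,0,0],[1,0,0,-0.18,0,0,0]]]' >/dev/null; python3 -c "
from lib import *
state()"; done
```

```text
12.92 [0.5409 0.159  0.1458] yaw 2.9895 z [ 6.e-04 -0.e+00 -1.e+00] F [-0.22  0.45 -2.66] T [ 0.    0.17 -0.03] gap 0.14857203609666775 29.992277920246124
13.25 [0.5409 0.159  0.1439] yaw 2.9895 z [ 5.e-04 -0.e+00 -1.e+00] F [-0.   -0.44 -2.27] T [-0.02  0.13 -0.01] gap 0.14790670163926856 29.992268085479736
13.58 [0.5408 0.159  0.1421] yaw 2.9895 z [ 5.e-04 -0.e+00 -1.e+00] F [-0.35 -0.4  -3.07] T [ 0.04  0.12 -0.02] gap 0.14606132199022684 29.992157220840454
```

```bash
for i in 1 2 3; do python3 -m inch '[[[1,0,0,-0.06,0,0,0],[1,0,0,-0.12,0,0,0],[1,0,0,-0.15,0,0,0],[1,0,0,-0.15,0,0,0]]]' >/dev/null; python3 -c "
from lib import *
state()"; done
```

```text
13.92 [0.5409 0.159  0.1407] yaw 2.9895 z [ 7.e-04  0.e+00 -1.e+00] F [-0.45 -0.06 -3.01] T [ 0.    0.18 -0.01] gap 0.14645372408734836 29.992267191410065
14.25 [0.5409 0.159  0.1392] yaw 2.9895 z [ 6.e-04  0.e+00 -1.e+00] F [-0.37  0.27 -2.18] T [-0.01  0.19  0.01] gap 0.1430885187277895 29.992168843746185
14.58 [0.5409 0.159  0.1377] yaw 2.9895 z [ 6.e-04 -0.e+00 -1.e+00] F [-0.12  0.26 -1.91] T [-0.02  0.18 -0.01] gap 0.14710863619162023 29.992136657238007
```

```bash
for i in 1 2 3; do python3 -m inch '[[[1,0,0,-0.04,0,0,0],[1,0,0,-0.08,0,0,0],[1,0,0,-0.1,0,0,0],[1,0,0,-0.1,0,0,0]]]' >/dev/null; python3 -c "
from lib import *
state()"; done
python3 - <<'E'
from lib import *
im=cams.grab_frame("side")[:,:,::-1];x,y=180,90
cv2.imwrite("pics/f1.png",cv2.convertScaleAbs(cv2.resize(im[y:y+100,x:x+110],None,fx=6,fy=6,interpolation=cv2.INTER_CUBIC),alpha=1.6))
E
```

```text
14.92 [0.5409 0.159  0.1367] yaw 2.9895 z [ 7.e-04 -0.e+00 -1.e+00] F [-0.08 -0.08 -2.61] T [-0.03  0.15 -0.03] gap 0.1496552121274247 29.992249310016632
15.25 [0.5409 0.159  0.1357] yaw 2.9895 z [ 7.e-04 -0.e+00 -1.e+00] F [-0.1   0.09 -3.39] T [-0.01  0.18  0.04] gap 0.1462917854345054 29.992262721061707
15.58 [0.541  0.159  0.1351] yaw 2.9895 z [ 9.e-04  0.e+00 -1.e+00] F [-0.45  0.5  -0.07] T [0.09 0.35 0.03] gap 0.14382424743942665 29.99638259410858
```

View pics/f1.png

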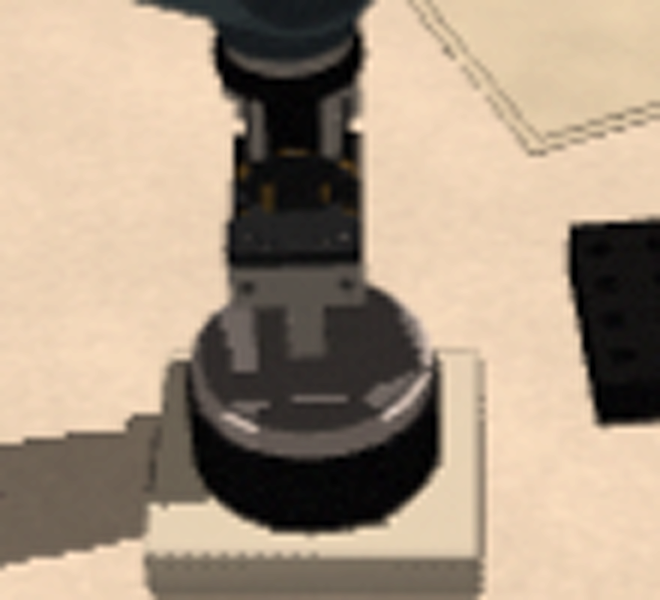

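The plate (about (310,370)) lies on the collar rim with no visible gap, and the load has just come off the wrist. I'll settle it a touch more, release slowly and look.

```bash
python3 -m inch '[[[1,0,0,-0.03,0,0,0],[1,0,0,-0.05,0,0,0],[1,0,0,-0.05,0,0,0]]]' >/dev/null; python3 -c "
from lib import *
state()"
python3 -m inch '[[[0.6,0,0,-0.05,0,0,0],[0.6,0,0,-0.05,0,0,0],[0.4,0,0,-0.05,0,0,0],[0.4,0,0,-0.05,0,0,0],[0.2,0,0,0.3,0,0,0],[0.2,0,0,0.3,0,0,0],[0.2,0,0,0.3,0,0,0]]]'
```

```text
15.88 [0.541 0.159 0.135] yaw 2.9895 z [ 8.e-04  0.e+00 -1.e+00] F [-3.8  -1.32  5.61] T [0.06 0.85 0.05] gap 0.1463219222477577 29.99897003173828
t: 16.47
position: [0.5412, 0.159, 0.1377]
tcp_rot: [[0.988, -0.151, 0.002], [-0.151, -0.988, 0.0], [0.002, -0.0, -1.0]]
ft_force: [0.4, 0.0, -0.3]
finger_gap: 0.4
grip_force: 0.0
```

Released. I'll withdraw straight up, move towards the robot and check the cover.

```bash
python3 -m inch '[[[0,0,0,2,0,0,0],[0,0,0,5,0,0,0],[0,0,0,9,0,0,0],[0,0,0,13,0,0,0],[0,0,0,16,0,0,0],[0,-3,-6,16,0,0,0],[0,-6,-12,16,0,0,0],[0,-9,-18,16,0,0,0],[0,-12,-24,16,0,0,0],[0,-12,-28,16,0,0,0]]]'|head -2
python3 -m inch '[[[0,0,-4,0,0,0,0],[0,0,-4,0,0,0,0],[0,0,-4,0,0,0,0]]]'|head -2
python3 - <<'E'
from lib import *
q=[]
for n,(x,y) in {"top":(150,140),"side":(190,110)}.items():
    im=cams.grab_frame(n)[:,:,::-1].copy();cv2.imwrite(f"pics/e_{n}.png",im);k=5
    c=cv2.convertScaleAbs(cv2.resize(im[y:y+90,x:x+80],None,fx=k,fy=k,interpolation=cv2.INTER_CUBIC),alpha=1.6)
    Rm=R.from_euler("z",-.152).as_matrix();t=np.array([.5429,.1587,.11])
    for X,col in((circ(.062,.006)@Rm.T+t,(0,255,0)),(FIN[[1,3,7,5]]@Rm.T+t,(255,255,0)),(circ(.062,.016)@Rm.T+t,(0,0,255))):
        cv2.polylines(c,[np.round((proj(n,X)+.5-[x,y])*k).astype(int)],True,col,1)
    q.append(c)
cv2.imwrite("pics/e1.png",np.hstack(q))
E
```

```text
t: 17.3
position: [0.4513, -0.0303, 0.2975]
t: 17.55
position: [0.4525, -0.0709, 0.2974]
```

View pics/e1.png

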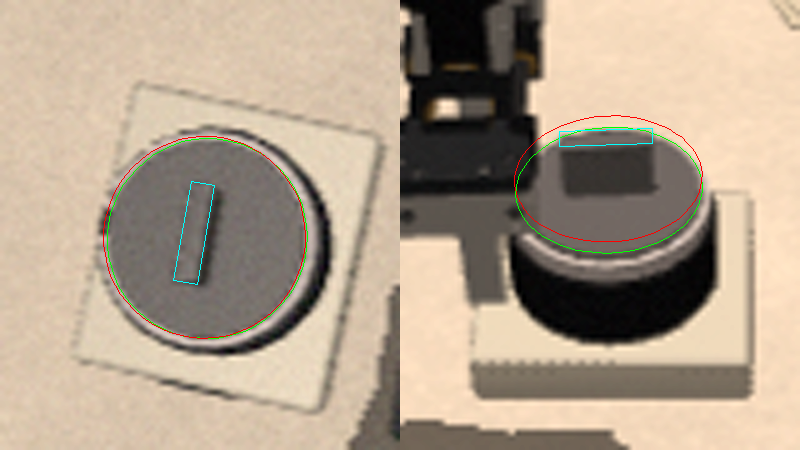

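The green "home" outline fits the plate in both views and the red 10 mm-up outline does not. The fin fits at yaw -0.152 and the notch at (105,222) lines up with the key, so the cover is flush and released.

```bash
python3 -c "
from cell import r
print(r.close_job())"
```

```text
the job is handed in; nothing more can be done
None
```

I set the grey cover on the carousel with its key in the notch, released it and handed the job in at about 17.7 s. In the final pictures it sits flush, but no verdict came back. I aimed the key at the notch from the camera, so it went in on the way down and I never had to turn it on the collar.

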